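# Hang the hardware pail on the bench hook

## Task

Swing the small metal pail's folded bail (wire handle) up to upright while the pail stays standing where it is, then lift the pail by its bail and hang it on the two-prong hook of the bench stand, the wire lying in both prongs. The hook was clamped by hand at no exact height, so feel for it: set the bail down gently and let the hook take weight before you let go, then leave the pail hanging still. Leave the jar, the wood offcut and the screwdriver alone.

Things in the scene. Friction and masses are not known exactly. Their poses are not given: they have to be found in the camera images.
- pail: round galvanised pail, 100 mm across the rim, 80 mm across the foot, 85 mm high, loose and empty, 0.25 to 0.47 kg with its bail. Origin at the centre of its underside, z up its axis; its bail turns about an axis along the pail's y, 77 mm above the underside, and lies folded towards the pail's own -x side (roughly the robot's side)
- bail (a joint): angle of the bail: 0 is level, pointing to the pail's -x; pi/2 is upright; about 3.1 is level on the far side. It starts folded near level and its stiff ears (0.022 N m) keep it wherever it is left. Pushed on from the -x side or from below, it swings up with well under 1 N, but a shove of over about 1 N towards the pail's axis tips the light pail
- bail_grip (a point): centre of the round wooden grip (14 mm thick, 44 mm long) in the middle of the bail's straight crossbar, 75 mm from the bail's axis; y lies along the crossbar. The crossbar is 5 mm wire, 117 mm wide over all, bare for 26 mm at each side of the grip before it bends into the two legs just outside the pail. Folded, the grip's near side is some 18 mm clear of the rim
- stand: fixed wooden bench stand: base 200 x 180 x 18 mm and an upright board 150 mm wide, 223 mm high, its front face 30 mm to +x of the origin. A steel two-prong hook is clamped to the board's front. Origin at the centre of the base's underside; the prongs point to the stand's -x (roughly towards the robot)
- hook (a point): where the bail wire's centre line should lie, midway between the prongs, if the hook were at mid height on its strip: 201.5 mm above the table, 68 mm in front of the board; axes as the stand. The hook is really anywhere from 9 mm lower to 9 mm higher (not measured) and does not slip. The prongs are 8 mm bars at y = +36 and -36 mm, with flat troughs 16 mm long
- jar: loose closed glass jar, 64 mm across, 85 mm high, a bystander; origin at its underside
- offcut: loose wood offcut 90 x 45 x 38 mm, a bystander; origin at its underside
- driver: loose screwdriver lying on the bench along its x, some 200 mm long, a bystander
- lip (a point): midway between the tops of the two upturned prong ends (lips), again for the hook at mid height (really 9 mm lower to 9 mm higher): 16 mm in front of and 17.5 mm above point hook. Behind the troughs the prongs rise to the board. The wire goes over the lips from the front, the pail's rim passing below the prongs, then down; the wooden grip fits between the prongs with 10 mm to spare at each end

How it is judged:
By the outcome, as a careful person would: the job done as asked, in the order asked, and still so for the second after the job is handed in, with the robot touching nothing.
It also fails if it takes over 72 s, if anything falls off the work surface, if the arm or the gripper's body presses on something with over 40 N, if the wrist force passes 120 N, or if a joint passes its speed limit or range.

## Robot

A 6-joint arm with a two-finger parallel gripper is mounted at the origin on the work surface. World frame = base frame: x ahead of the robot, y to its left, z up, the work surface at z = 0. Lengths are in mm, angles in degrees, forces in N, time in s.
With the tool pointing down it reaches from about 300 to 850 mm from the base axis. Payload 4.2 kg.
Tool frame: the origin (TCP) lies at the very end of the fingers, on their centre line; the grasp point (between the pads) lies 19 mm behind it (env.grasp_offset is the distance from the TCP to the grasp point, in mm); z points along the fingers, y is the line along which they close (so a half turn about z gives the same grasp; the last joint's range is limited). The gripper opens to 91 mm and grips with 3 to 60 N. Pads are 32 mm wide; open, the fingers measure 118 mm over their backs; the gripper's body (76 mm by 178 mm) begins 60 mm behind the grasp point.
Start: joints at [-67.895, 18.312, 89.639, -0, 72.044, -1.146], TCP at [226.988, -528.318, 213.976] pointing down, gripper open.
Joint ranges: [-177.97, 177.97], [-48.28, 115.42], [12.27, 149.76], [-77.06, 257.06], [2.81, 150.46], [-146.56, 146.56]. Speed limits (degrees/s): [147.25, 147.25, 180, 180, 180, 180].

## Interface

Orientations are given as [roll, pitch, yaw] about the fixed x, y, z axes, in that order (R = Rz(yaw) Ry(pitch) Rx(roll)).
In Python, from workcell import env gives the robot as it stands. The module is installed in compiled form; this text tells all that it offers.
- The arm moves only by the tool send_rows, never from a script. Its argument "motion" is a list of rows, each an object of numbers: "tx", "ty", "tz": the shift along the tool's x, y, z in units of 500 mm (1.0 is 500 mm); "rx", "ry", "rz": the turn, a rotation vector about the tool's x, y, z in units of 30 degrees (1.0 is 30 degrees); "gripper": the closure, from -1 (fully open) to 1 (shut). In form: [{"tx": .., "ty": .., "tz": .., "rx": .., "ry": .., "rz": .., "gripper": ..}, ...]. A call has 1 to 12 rows; each row shifts and turns the commanded pose from where the row before left it, along the tool's axes as they then stand; what a row does not reach is not made up. A row lasts 1/8 s, in which the tool goes at most 62.5 mm and 10.7 degrees, less where a joint would pass 70% of its speed; a pose out of reach is approached as far as the arm can. A call with a number of a shift or a turn outside -1 to 1 is refused whole. A call with a gripper value outside its range is refused whole. The fingers move at their own pace and stop on an object; "grip_force" is the grip in N (left out, the last holds). Time passes only in rows, so rows that do not move let the fingers close. It gives the time, the measured TCP pose, the force, the opening and the grip force at its end, in the units of the state.
- env.state(): the state, without advancing time (a new reading comes with each control period).
- env.grab_frame(name): name is "scene" or "side" or "wrist"; returns a dict with "frame" (400x640x3 uint8, red, green, blue), "vertical_fov" (degrees; the focal length in pixels is half the picture's height over the tangent of half this angle, whatever the lens; pixels are square), "cx", "cy" (the principal point, pixels), "k1" (the pictures are not rectified: a ray, as slopes to the right and down, at radius r is drawn at 1 + k1 r^2 times it, then the intrinsics apply), "rvec" (rotation vector, rad) and "tvec" (3), from world to camera coordinates, as OpenCV has them; the wrist camera has in their place "T_tool_cam" (4x4, takes a point from camera to tool coordinates, whose origin is the TCP and whose axes are the flange's). Camera axes: x right, y down, z forward; pixel columns grow to the right and rows downward; lengths in mm; the calibration is good to about 2 mm. A picture is of the moment at which its call begins: read the wrist's pose just before it. There is no depth.
- env.job_done(): hands the job in; it is judged then, once.
The state is a dict: "time_s": time; "qpos": joint angles; "qvel": joint speeds; "effort": joint torques, N m; "ee_pos": TCP position; "ee_rot": TCP orientation; "force": force on the tool from outside, world axes, zero at the start; "torque": the same for the moment, N m; "gripper_width": finger opening in mm; "gripper_force": force on a finger pad.
Only numpy, scipy, OpenCV 4.12 (cv2) and the standard library are available. Lean on these libraries where they do the work, as an engineer would, in place of code of your own. Each camera call takes 0.05 s, during which the arm holds its last target. There are 200 camera calls.

## Working session

There is one attempt and no reset: what is moved stays moved. The work goes in short steps, Python scripts to look and compute and a tool call to move; the robot and the scene stay as the last step left them, time stands still between calls to the robot, and variables do not carry over. Pictures are saved under pics/ and viewed, at most 10 in all, crops included, and the job is handed in when it is done.

Besides the shell and the picture viewer there is one more tool, called after "Emit:" in YAML: its name, and indented under it one key for each argument. send_rows: Moves the arm, as the interface text tells. Shifts and turns lie within -1 to 1; 1 stands for 500 mm of shift or 30 degrees of turn. Its arguments: {"type":"object","properties":{"motion":{"type":"array"},"grip_force":{"type":"number"}},"required":["motion"]}

```bash
mkdir -p pics; cat > h.py <<'E'
import numpy as np, cv2
from workcell import env
from scipy.spatial.transform import Rotation as R
def cam(n):
    s=env.state(); f=env.grab_frame(n)
    h=f["frame"].shape[0]; F=h/2/np.tan(np.radians(f["vertical_fov"])/2)
    K=np.array([[F,0,f["cx"]],[0,F,f["cy"]],[0,0,1]]); D=np.array([f["k1"],0,0,0.])
    if n=="wrist":
        T=np.eye(4);T[:3,:3]=R.from_euler('xyz',s["ee_rot"],degrees=True).as_matrix();T[:3,3]=s["ee_pos"]
        M=T@np.array(f["T_tool_cam"]); Rc=M[:3,:3]; C=M[:3,3]
    else:
        Rc=cv2.Rodrigues(np.array(f["rvec"],float))[0].T; C=-Rc@np.array(f["tvec"],float)
    return dict(im=f["frame"],K=K,D=D,R=Rc,C=C)
def save(c,fn): cv2.imwrite("pics/"+fn,c["im"][:,:,::-1])
def ray(c,u,v):
    p=cv2.undistortPoints(np.array([[[u,v]]],float),c["K"],c["D"])[0,0]
    d=c["R"]@np.array([p[0],p[1],1]); return c["C"],d/np.linalg.norm(d)
def onz(c,u,v,z):
    C,d=ray(c,u,v); return C+d*(z-C[2])/d[2]
def tri(r1,r2):
    A=np.array([r1[1],-r2[1]]).T; t=np.linalg.lstsq(A,r2[0]-r1[0],rcond=None)[0]
    a=r1[0]+t[0]*r1[1]; b=r2[0]+t[1]*r2[1]; return (a+b)/2,np.linalg.norm(a-b)
def proj(c,P):
    Rw=c["R"].T; return cv2.projectPoints(np.array(P,float).reshape(-1,1,3),cv2.Rodrigues(Rw)[0],-Rw@c["C"],c["K"],c["D"])[0][:,0]
E
python3 - <<'E'
from h import *
import pickle
d={n:cam(n) for n in("scene","side")}
pickle.dump(d,open("c0.pkl","wb"))
for n in d: save(d[n],n+"0.png"); print(n,d[n]["C"],d[n]["R"][:,2])
print(env.state(), env.grasp_offset)
E
```

```text
scene [ 879.77247636 -241.77668559  666.44478458] [-0.43925701  0.3770067  -0.81542579]
side [ 509.01757166 -494.82545655  544.89599911] [ 0.12985084  0.78097317 -0.61091707]
{'time_s': 0.1, 'qpos': array([-6.78950621e+01,  1.83474126e+01,  8.96983636e+01, -1.25260771e-03,
        7.20449431e+01, -1.14625723e+00]), 'qvel': array([ 0.00769217, -0.16570028, -0.17170058, -0.02983679,  0.05096007,
       -0.10254323]), 'effort': array([ 2.85695396e-04, -4.13333523e+01, -2.32511008e+01,  7.27734435e-02,
        4.21675108e-02, -7.27769316e-05]), 'ee_pos': array([ 226.8105922 , -527.88722381,  213.21716429]), 'ee_rot': array([-1.79909275e+02, -6.24051008e-04,  2.32515817e+01]), 'force': array([-0.99737211, -0.32305125, -0.75057617]), 'torque': array([-0.01760658,  0.00269013,  0.02061441]), 'gripper_force': 0.0, 'gripper_width': 91.58657804910555} 18.8
```

View pics/scene0.png

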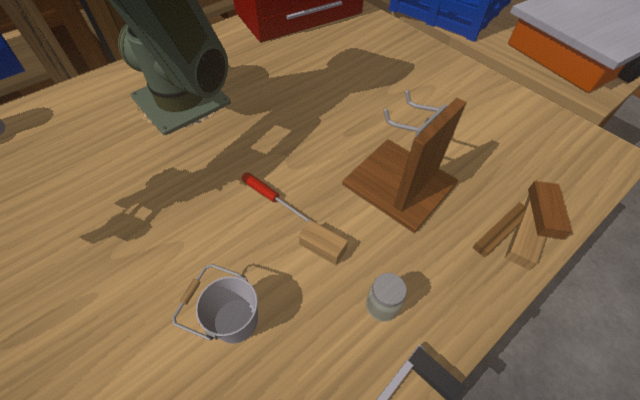

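View pics/side0.png

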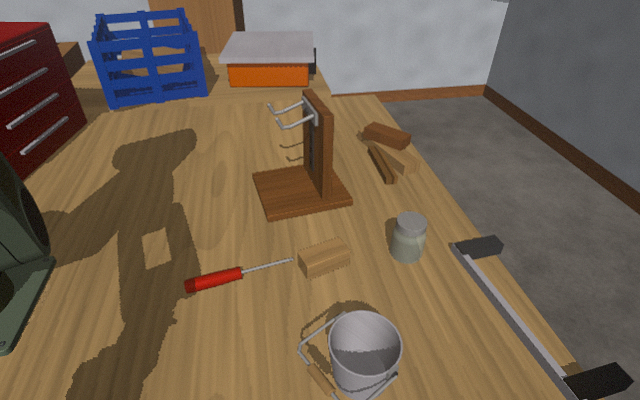

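The scene view shows the pail near (228,308) with its folded bail and grip at (191,291). The stand's hook is near (410,115), the driver, offcut and jar in between. The side view shows the pail at (365,345), grip near (322,380) and hook near (290,110). I'll make an enlarged montage for exact pixels.

```bash
python3 - <<'E'
from h import *
import pickle
d=pickle.load(open("c0.pkl","rb"))
def crop(n,x,y,w,h):
    return cv2.resize(d[n]["im"][y:y+h,x:x+w,::-1],(400,300),interpolation=cv2.INTER_CUBIC)
m=np.vstack([np.hstack([crop("scene",165,255,133,100),crop("side",287,300,133,100)]),np.hstack([crop("scene",340,80,133,100),crop("side",245,80,133,100)])])
cv2.imwrite("pics/m.png",m)
E
```

```text
(no output)
```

View pics/m.png

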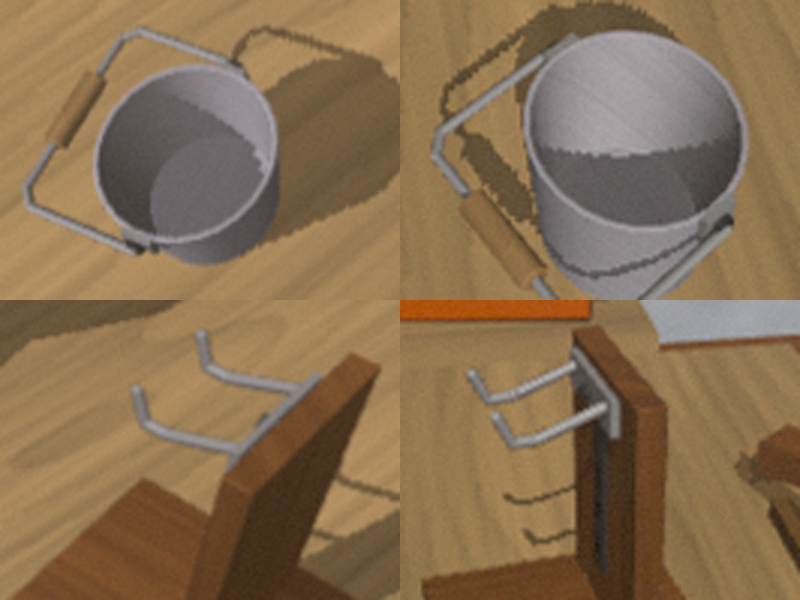

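The montage shows the bail corners, grip ends, ears, rim, and the prong tips in both views clearly. I'll triangulate these.

```bash
python3 - <<'E'
from h import *
import pickle
d=pickle.load(open("c0.pkl","rb"))
s=133/400
def P(name,a,b,offa,offb):
    ua=(offa[0]+(a[0]+.5)*s-.5,offa[1]+(a[1]+.5)*s-.5); ub=(offb[0]+(b[0]+.5)*s-.5,offb[1]+(b[1]+.5)*s-.5)
    p,e=tri(ray(d["scene"],*ua),ray(d["side"],*ub)); print(name,p.round(1),round(e,1)); return p
o1=(165,255);o2=(287,300);o3=(340,80);o4=(245,80)
g=P("grip",(76,110),(103,238),o1,o2)
cf=P("corner far",(130,34),(37,145),o1,o2)
e1=P("ear1",(240,68),(177,40),o1,o2)
e2=P("ear2",(140,248),(330,225),o1,o2)
r=P("rim",(186,154),(236,130),o1,o2)
A=P("lipA",(201,35),(72,73),o3,o4);B=P("lipB",(138,90),(96,117),o3,o4)
a=P("botA",(212,68),(90,100),o3,o4);b=P("botB",(147,125),(115,143),o3,o4)
print("corner near on z",onz(d["scene"],165+27*s,255+190*s,g[2]))
# board face plate joins
P("rootA",(300,388-300),(575-400,365-300),o3,o4);P("rootB",(238,450-300),(605-400,405-300),o3,o4)
P("boardtopfront near",(225,478-300),(640-400,405-300),o3,o4)
for q,w in((A,B),(a,b)): 
    v=q-w; print("hook axis yaw",np.degrees(np.arctan2(-v[0],v[1])),np.linalg.norm(v))
v=e1-e2; print("pail yaw",np.degrees(np.arctan2(-v[0],v[1])),np.linalg.norm(v)); v=cf-g;print(np.degrees(np.arctan2(-v[0],v[1])),np.linalg.norm(v))
# jar,offcut,driver rough
for n,u,v_,z in(("jar",387,290,80),("off",323,240,38),("drvend",308,220,5),("drvhandle",245,180,15)): print(n,onz(d["scene"],u,v_,z).round(0))
E
```

```text
grip [ 559.4 -253.8   70.3] 0.4
corner far [ 537.7 -206.3   70. ] 0.1
ear1 [ 608.  -172.1   87.5] 4.4
ear2 [ 652.9 -266.    76.5] 2.3
rim [ 625.9 -220.    79.9] 0.4
lipA [542.5 274.5 213.6] 0.1
lipB [552.9 204.8 212.4] 0.6
botA [553.9 279.8 190.5] 1.2
botB [564.7 205.3 192. ] 0.2
corner near on z [ 584.04900193 -296.315531     70.26390373]
rootA [616.5 285.  210.7] 2.0
rootB [627.1 213.8 210.6] 0.3
boardtopfront near [644.4 177.4 225. ] 2.5
hook axis yaw 8.41379747474955 70.53016536357653
hook axis yaw 8.233100343579432 75.26492765711231
pail yaw 25.560594016051123 104.64849342505745
24.562875939964513 52.1667534852387
jar [778.   2.  80.]
off [617.  -1.  38.]
drvend [544.  19.   5.]
drvhandle [371. -27.  15.]
```

Emit:
send_rows:
  motion:
    - {"tx":0.06,"ty":-0.02,"gripper":1}
    - {"tx":0.09,"ty":-0.03,"gripper":1}
    - {"tx":0.09,"ty":-0.03,"gripper":1}
    - {"tx":0.09,"ty":-0.03,"gripper":1}
    - {"tx":0.09,"ty":-0.03,"gripper":1}
    - {"tx":0.09,"ty":-0.03,"gripper":1}
    - {"tx":0.09,"ty":-0.03,"gripper":1}
    - {"tx":0.08,"ty":-0.03,"gripper":1}
    - {"tx":0.03,"ty":-0.01,"rz":-0.06,"gripper":1}
    - {"gripper":1}
    - {"gripper":1}

```text
invalid input at $.motion[0]: expected keys tx, ty, tz, rx, ry, rz, gripper
```

```bash
python3 - <<'E'
from h import *
import pickle
c=cam("wrist"); save(c,"w1.png"); pickle.dump(c,open("w1.pkl","wb"))
s=env.state(); print(s["ee_pos"],s["ee_rot"],c["C"],c["R"][:,2],s["gripper_width"],s["time_s"],s["force"])
E
```

```text
[ 226.86578139 -527.95290546  213.31742355] [-1.79924216e+02 -1.69984405e-03  2.32528927e+01] [ 290.60139475 -500.98682498  384.54657029] [-0.2280014  -0.09606462 -0.96891019] 90.9360092367139 0.15 [-0.39060075  0.09830079 -0.25088508]
```

View pics/w1.png

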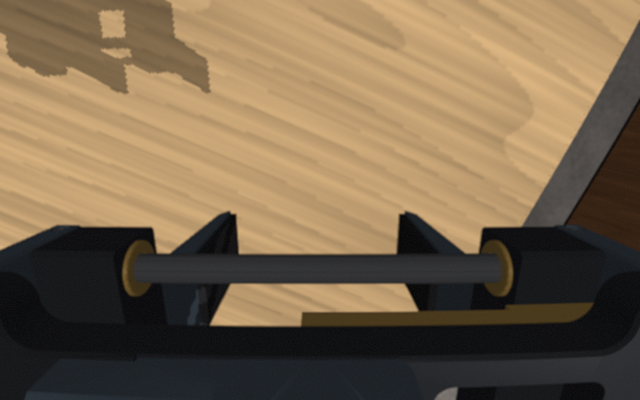

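The call was refused because every row needs all the keys, so the arm did not move. The wrist picture shows bare bench with the open fingers at (230,220) and (405,220). I'm resending with full rows.

Emit:
send_rows:
  motion:
    - {"tx":0.06,"ty":-0.02,"tz":0,"rx":0,"ry":0,"rz":0,"gripper":1}
    - {"tx":0.09,"ty":-0.03,"tz":0,"rx":0,"ry":0,"rz":0,"gripper":1}
    - {"tx":0.09,"ty":-0.03,"tz":0,"rx":0,"ry":0,"rz":0,"gripper":1}
    - {"tx":0.09,"ty":-0.03,"tz":0,"rx":0,"ry":0,"rz":0,"gripper":1}
    - {"tx":0.09,"ty":-0.03,"tz":0,"rx":0,"ry":0,"rz":0,"gripper":1}
    - {"tx":0.09,"ty":-0.03,"tz":0,"rx":0,"ry":0,"rz":0,"gripper":1}
    - {"tx":0.09,"ty":-0.03,"tz":0,"rx":0,"ry":0,"rz":0,"gripper":1}
    - {"tx":0.08,"ty":-0.03,"tz":0,"rx":0,"ry":0,"rz":0,"gripper":1}
    - {"tx":0.05,"ty":-0.02,"tz":0,"rx":0,"ry":0,"rz":-0.06,"gripper":1}
    - {"tx":0,"ty":0,"tz":0,"rx":0,"ry":0,"rz":0,"gripper":1}
    - {"tx":0,"ty":0,"tz":0,"rx":0,"ry":0,"rz":0,"gripper":1}

```text
time_s: 1.52
ee_pos: [512.4, -269.8, 213.7]
ee_rot: [-180.0, 0.1, 25.0]
force: [0.2, -0.2, 0.5]
gripper_width: 0.3
gripper_force: 0.0
```

```bash
python3 - <<'E'
from h import *
import pickle
c=cam("wrist"); save(c,"w2.png"); pickle.dump(c,open("w2.pkl","wb"))
s=env.state(); print(s["ee_pos"],s["ee_rot"],c["C"],c["R"][:,2],s["gripper_width"],s["time_s"],s["force"],s["qpos"])
E
```

```text
[ 512.21121227 -270.05015942  213.82052751] [-1.79995489e+02  4.26350454e-02  2.49867630e+01] [ 575.31879103 -240.60011487  384.96817509] [-0.22519013 -0.1047842  -0.96866386] 0.6653192848221281 1.575 [-0.3970968   0.55063959  0.63937048] [-2.89188455e+01  1.86990120e+01  8.90879319e+01 -3.33843189e-02
  7.22418211e+01  3.61045834e+01]
```

View pics/w2.png

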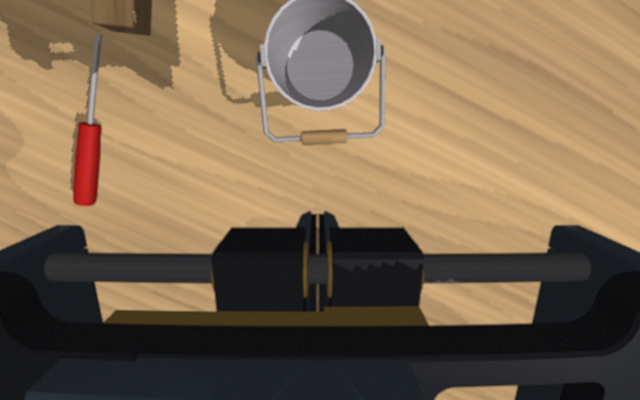

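The wrist view shows the pail at (322,50), the grip at (324,137), the ears near (262,55) and (381,50), and the driver well to the left.

```bash
python3 - <<'E'
from h import *
import pickle
c=pickle.load(open("w2.pkl","rb")); d=pickle.load(open("c0.pkl","rb")); s=133/400
r=ray(c,324,137)
for n,o,p in(("scene",(165,255),(76,110)),("side",(287,300),(103,238))):
    q=ray(d[n],o[0]+p[0]*s,o[1]+p[1]*s); a=tri(r,q); print(n,a[0].round(1),a[1].round(1))
q=[onz(c,u,v,z) for u,v,z in((324,137,73),(271,138,73),(376,131,73),(262,55,77),(381,50,77))]; print(np.round(q,1))
for a,b in((1,2),(3,4)):
    v=q[a]-q[b]; print(np.degrees(np.arctan2(-v[0],v[1])),np.linalg.norm(v),(q[a]+q[b])/2)
# rim ellipse by bright/grey mask at z=85
hsv=cv2.cvtColor(c["im"],cv2.COLOR_RGB2HSV); m=((hsv[...,1]<50)&(hsv[...,2]>70)).astype(np.uint8); m[200:]=0;m[:,:240]=0;m[:,400:]=0
m=cv2.morphologyEx(m,cv2.MORPH_OPEN,np.ones((9,9)))
k=max(cv2.findContours(m,0,2)[0],key=cv2.contourArea)[:,0]
p=np.array([onz(c,*x,85)[:2] for x in k if x[1]>3]); print("rimcirc",cv2.minEnclosingCircle(p.astype(np.float32)))
E
```

```text
scene [ 558.7 -254.7   67.2] 1.8
side [ 559.2 -255.4   73. ] 0.4
[[ 559.  -255.4   73. ]
 [ 536.4 -209.3   73. ]
 [ 585.4 -298.3   73. ]
 [ 601.9 -173.    77. ]
 [ 651.3 -268.5   77. ]]
28.834178644882886 101.52733826876756 [ 560.92223437 -253.78839814   73.        ]
27.34300427872667 107.52177186966874 [ 626.6070098  -220.71450289   77.        ]
rimcirc ((621.2249755859375, -223.33872985839844), 55.17791748046875)
```

Emit:
send_rows:
  motion:
    - {"tx":0,"ty":0.008,"tz":0,"rx":0,"ry":0,"rz":-0.067,"gripper":1}
    - {"tx":0,"ty":0.008,"tz":0,"rx":0,"ry":0.3,"rz":0,"gripper":1}
    - {"tx":0,"ty":0,"tz":0,"rx":0,"ry":0.3,"rz":0,"gripper":1}
    - {"tx":0,"ty":0,"tz":0,"rx":0,"ry":0.3,"rz":0,"gripper":1}
    - {"tx":0,"ty":0,"tz":0,"rx":0,"ry":0.3,"rz":0,"gripper":1}
    - {"tx":0,"ty":0,"tz":0,"rx":0,"ry":0.3,"rz":0,"gripper":1}
    - {"tx":-0.038,"ty":0,"tz":0.038,"rx":0,"ry":0,"rz":0,"gripper":1}
    - {"tx":-0.038,"ty":0,"tz":0.038,"rx":0,"ry":0,"rz":0,"gripper":1}
    - {"tx":-0.038,"ty":0,"tz":0.038,"rx":0,"ry":0,"rz":0,"gripper":1}
    - {"tx":0,"ty":0,"tz":0,"rx":0,"ry":0,"rz":0,"gripper":1}
    - {"tx":0,"ty":0,"tz":0,"rx":0,"ry":0,"rz":0,"gripper":1}

```text
time_s: 2.95
ee_pos: [516.6, -277.5, 134.4]
ee_rot: [179.9, -45.0, 27.1]
force: [-0.6, 0.5, 0.5]
gripper_width: 0.4
gripper_force: 0.0
```

Emit:
send_rows:
  motion:
    - {"tx":-0.038,"ty":0,"tz":0.038,"rx":0,"ry":0,"rz":0,"gripper":1}
    - {"tx":-0.038,"ty":0,"tz":0.038,"rx":0,"ry":0,"rz":0,"gripper":1}
    - {"tx":-0.038,"ty":0,"tz":0.038,"rx":0,"ry":0,"rz":0,"gripper":1}
    - {"tx":0,"ty":0,"tz":0.03,"rx":0,"ry":0,"rz":0,"gripper":1}
    - {"tx":0,"ty":0,"tz":0.03,"rx":0,"ry":0,"rz":0,"gripper":1}
    - {"tx":0,"ty":0,"tz":0.02,"rx":0,"ry":0,"rz":0,"gripper":1}
    - {"tx":0.02,"ty":0,"tz":0,"rx":0,"ry":0,"rz":0,"gripper":1}
    - {"tx":0.01,"ty":0,"tz":0,"rx":0,"ry":0,"rz":0,"gripper":1}
    - {"tx":0.01,"ty":0,"tz":0,"rx":0,"ry":0,"rz":0,"gripper":1}
    - {"tx":0.01,"ty":0,"tz":0,"rx":0,"ry":0,"rz":0,"gripper":1}
    - {"tx":0.01,"ty":0,"tz":0,"rx":0,"ry":0,"rz":0,"gripper":1}
    - {"tx":0,"ty":0,"tz":0,"rx":0,"ry":0,"rz":0,"gripper":1}

```text
time_s: 4.45
ee_pos: [560.7, -254.1, 45.9]
ee_rot: [179.9, -45.0, 27.1]
force: [-0.4, -1.4, 0.7]
gripper_width: 0.5
gripper_force: 0.6
```

```bash
python3 - <<'E'
from h import *
a=cam("scene"); b=cam("side")
m=np.hstack([cv2.resize(a["im"][200:370,120:320,::-1],(400,340)),cv2.resize(b["im"][230:400,270:470,::-1],(400,340))]); cv2.imwrite("pics/m2.png",m)
s=env.state(); print(s["ee_pos"],s["force"])
E
```

```text
[ 560.45665843 -254.10069547   45.57600114] [-1.66893902 -0.57404885  0.10025878]
```

View pics/m2.png

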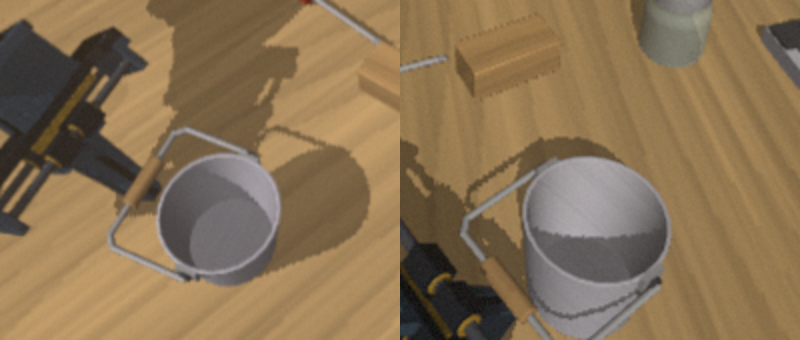

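The finger sits under the grip (scene crop (140,185)), clear of the pail wall. I'll push along tool x.

Emit:
send_rows:
  motion:
    - {"tx":0.012,"ty":0,"tz":0,"rx":0,"ry":0,"rz":0,"gripper":1}
    - {"tx":0.012,"ty":0,"tz":0,"rx":0,"ry":0,"rz":0,"gripper":1}
    - {"tx":0.015,"ty":0,"tz":0,"rx":0,"ry":0,"rz":0,"gripper":1}
    - {"tx":0.015,"ty":0,"tz":0,"rx":0,"ry":0,"rz":0,"gripper":1}
    - {"tx":0.015,"ty":0,"tz":0,"rx":0,"ry":0,"rz":0,"gripper":1}
    - {"tx":0.015,"ty":0,"tz":0,"rx":0,"ry":0,"rz":0,"gripper":1}
    - {"tx":0.015,"ty":0,"tz":0,"rx":0,"ry":0,"rz":0,"gripper":1}
    - {"tx":0.015,"ty":0,"tz":0,"rx":0,"ry":0,"rz":0,"gripper":1}
    - {"tx":0.015,"ty":0,"tz":0,"rx":0,"ry":0,"rz":0,"gripper":1}
    - {"tx":0.015,"ty":0,"tz":0,"rx":0,"ry":0,"rz":0,"gripper":1}
    - {"tx":0.015,"ty":0,"tz":0,"rx":0,"ry":0,"rz":0,"gripper":1}
    - {"tx":0.01,"ty":0,"tz":0,"rx":0,"ry":0,"rz":0,"gripper":1}

```text
time_s: 6.05
ee_pos: [614.2, -226.7, 105.8]
ee_rot: [180.0, -45.0, 27.1]
force: [-1.0, -0.6, 0.4]
gripper_width: 0.6
gripper_force: 0.2
```

```bash
python3 - <<'E'
from h import *
import pickle
a=cam("scene"); b=cam("side"); pickle.dump(dict(scene=a,side=b),open("c2.pkl","wb"))
m=np.hstack([cv2.resize(a["im"][200:370,120:320,::-1],(400,340)),cv2.resize(b["im"][230:400,270:470,::-1],(400,340))]); cv2.imwrite("pics/m3.png",m)
s=env.state(); print(s["ee_pos"],s["force"])
E
```

```text
[ 614.26203395 -226.74505773  105.98615962] [-1.17589994 -0.14378237  0.05945983]
```

View pics/m3.png

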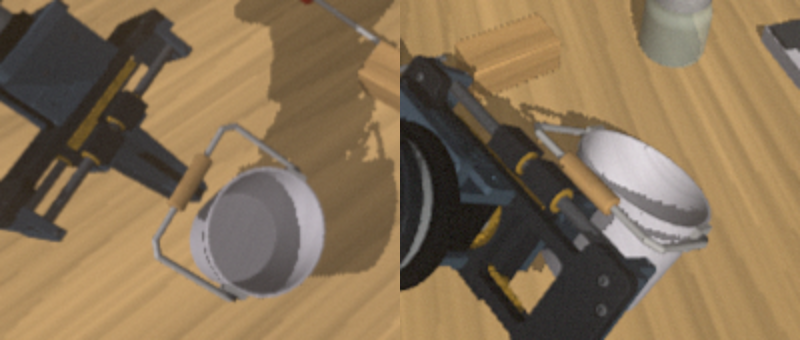

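The push tilted the pail: the straight path brought the fingertip against the rim. I'll back off slowly along the same line so the pail settles on its foot.

Emit:
send_rows:
  motion:
    - {"tx":-0.008,"ty":0,"tz":0,"rx":0,"ry":0,"rz":0,"gripper":1}
    - {"tx":-0.008,"ty":0,"tz":0,"rx":0,"ry":0,"rz":0,"gripper":1}
    - {"tx":-0.008,"ty":0,"tz":0,"rx":0,"ry":0,"rz":0,"gripper":1}
    - {"tx":-0.008,"ty":0,"tz":0,"rx":0,"ry":0,"rz":0,"gripper":1}
    - {"tx":-0.008,"ty":0,"tz":0,"rx":0,"ry":0,"rz":0,"gripper":1}
    - {"tx":-0.008,"ty":0,"tz":0,"rx":0,"ry":0,"rz":0,"gripper":1}
    - {"tx":-0.008,"ty":0,"tz":0,"rx":0,"ry":0,"rz":0,"gripper":1}
    - {"tx":-0.008,"ty":0,"tz":0,"rx":0,"ry":0,"rz":0,"gripper":1}
    - {"tx":-0.01,"ty":0,"tz":0,"rx":0,"ry":0,"rz":0,"gripper":1}
    - {"tx":-0.01,"ty":0,"tz":0,"rx":0,"ry":0,"rz":0,"gripper":1}
    - {"tx":-0.01,"ty":0,"tz":0,"rx":0,"ry":0,"rz":0,"gripper":1}
    - {"tx":-0.01,"ty":0,"tz":0,"rx":0,"ry":0,"rz":0,"gripper":1}

```text
time_s: 7.65
ee_pos: [580.8, -243.8, 68.4]
ee_rot: [180.0, -45.0, 27.1]
force: [-1.3, 0.3, -0.9]
gripper_width: 0.4
gripper_force: 0.4
```

```bash
python3 - <<'E'
from h import *
import pickle
a=cam("scene"); b=cam("side"); pickle.dump(dict(scene=a,side=b),open("c3.pkl","wb"))
m=np.hstack([cv2.resize(a["im"][200:370,120:320,::-1],(400,340)),cv2.resize(b["im"][230:400,270:470,::-1],(400,340))]); cv2.imwrite("pics/m4.png",m)
s=env.state(); print(s["ee_pos"],s["force"])
E
```

```text
[ 580.58121164 -243.71496464   68.06922755] [-0.69441703 -0.25959171  0.05451654]
```

View pics/m4.png

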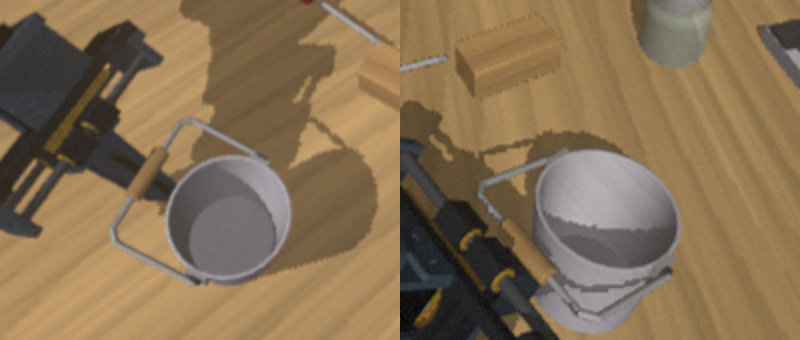

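The pail has come mostly back, its rim now at (228,218) in the scene crop and still leaning slightly on the fingertip, and the bail has been raised partly. I'll quantify that.

```bash
python3 - <<'E'
from h import *
import pickle
d=pickle.load(open("c3.pkl","rb"))
def P(n,a,b):
    p,e=tri(ray(d["scene"],120+a[0]/2,200+a[1]/2),ray(d["side"],270+b[0]/2,230+b[1]/2)); print(n,p.round(1),e.round(1))
P("grip",(147,174),(127,250));P("cornerfar",(188,120),(82,187));P("rim",(228,218),(207,212));P("ear1",(265,160),(165,155));P("ear2",(198,281),(270,272))
E
```

```text
grip [ 576.2 -245.2  106.5] 0.2
cornerfar [ 555.8 -195.3  106. ] 1.2
rim [ 639.3 -213.4   82.5] 0.6
ear1 [ 620.4 -164.2   86.6] 4.0
ear2 [ 666.5 -259.1   80.2] 1.9
```

Emit:
send_rows:
  motion:
    - {"tx":0,"ty":0,"tz":-0.008,"rx":0,"ry":0,"rz":0,"gripper":1}
    - {"tx":0,"ty":0,"tz":-0.008,"rx":0,"ry":0,"rz":0,"gripper":1}
    - {"tx":0,"ty":0,"tz":-0.008,"rx":0,"ry":0,"rz":0,"gripper":1}
    - {"tx":0,"ty":0,"tz":-0.008,"rx":0,"ry":0,"rz":0,"gripper":1}
    - {"tx":0,"ty":0,"tz":-0.006,"rx":0,"ry":0,"rz":0,"gripper":1}
    - {"tx":0,"ty":0,"tz":0,"rx":0,"ry":0,"rz":0,"gripper":1}
    - {"tx":0,"ty":0,"tz":0,"rx":0,"ry":0,"rz":0,"gripper":1}

```text
time_s: 8.62
ee_pos: [569.2, -249.7, 82.2]
ee_rot: [180.0, -45.0, 27.1]
force: [0.6, 0.1, -0.6]
gripper_width: 0.3
gripper_force: 0.0
```

```bash
python3 - <<'E'
from h import *
import pickle
d0=pickle.load(open("c0.pkl","rb")); d={n:cam(n) for n in("scene","side")}; pickle.dump(d,open("c4.pkl","wb"))
box=dict(scene=(206,278,54,64),side=(328,308,74,84))
pt={}
for n in d:
    x,y,w,h=box[n]; t=d0[n]["im"][y:y+h,x:x+w]
    r=cv2.matchTemplate(d[n]["im"],t,cv2.TM_CCOEFF_NORMED); _,v,_,l=cv2.minMaxLoc(r); print(n,v,l[0]-x,l[1]-y)
    pt[n]=(l[0]-x,l[1]-y)
s=133/400
a=(165+186*s+pt["scene"][0],255+154*s+pt["scene"][1]); b=(287+236*s+pt["side"][0],300+130*s+pt["side"][1])
print(tri(ray(d["scene"],*a),ray(d["side"],*b)))
a=cv2.resize(d["scene"]["im"][200:370,120:320,::-1],(400,340)); b=cv2.resize(d["side"]["im"][230:400,270:470,::-1],(400,340))
cv2.imwrite("pics/m5.png",np.hstack([a,b])); print(env.state()["ee_pos"])
E
```

```text
scene 0.9104792475700378 0 0
side 0.8600702881813049 0 0
(array([ 626.37567642, -219.87998667,   78.94291256]), np.float64(0.20885094918374528))
[ 569.15275987 -249.63170237   82.03221835]
```

The template match gives zero shift in both views, so the pail stands exactly where it was. I'll continue by going up first, then forward, with the tip clear above the rim.

Emit:
send_rows:
  motion:
    - {"tx":0.007,"ty":0,"tz":-0.007,"rx":0,"ry":0,"rz":0,"gripper":1}
    - {"tx":0.007,"ty":0,"tz":-0.007,"rx":0,"ry":0,"rz":0,"gripper":1}
    - {"tx":0.007,"ty":0,"tz":-0.007,"rx":0,"ry":0,"rz":0,"gripper":1}
    - {"tx":0.012,"ty":0,"tz":0.004,"rx":0,"ry":0,"rz":0,"gripper":1}
    - {"tx":0.012,"ty":0,"tz":0.004,"rx":0,"ry":0,"rz":0,"gripper":1}
    - {"tx":0.012,"ty":0,"tz":0.004,"rx":0,"ry":0,"rz":0,"gripper":1}
    - {"tx":0.012,"ty":0,"tz":0.004,"rx":0,"ry":0,"rz":0,"gripper":1}
    - {"tx":0.012,"ty":0,"tz":0.004,"rx":0,"ry":0,"rz":0,"gripper":1}
    - {"tx":0.012,"ty":0,"tz":0.004,"rx":0,"ry":0,"rz":0,"gripper":1}
    - {"tx":0.012,"ty":0,"tz":0.004,"rx":0,"ry":0,"rz":0,"gripper":1}
    - {"tx":0.012,"ty":0,"tz":0.004,"rx":0,"ry":0,"rz":0,"gripper":1}
    - {"tx":0,"ty":0,"tz":0,"rx":0,"ry":0,"rz":0,"gripper":1}

```text
time_s: 10.22
ee_pos: [609.9, -228.9, 119.9]
ee_rot: [180.0, -45.0, 27.1]
force: [-1.1, 0.2, 0.2]
gripper_width: 0.6
gripper_force: 0.0
```

```bash
cat >> h.py <<'E'
def pailshift(d,d0):
    box=dict(scene=(206,278,54,64),side=(328,308,74,84))
    for n in d:
        x,y,w,h=box[n]; t=d0[n]["im"][y:y+h,x:x+w]
        _,v,_,l=cv2.minMaxLoc(cv2.matchTemplate(d[n]["im"][y-25:y+h+25,x-25:x+w+25],t,cv2.TM_CCOEFF_NORMED)); print(n,round(v,2),l[0]-25,l[1]-25)
def wood(d,boxes):
    "grip-coloured components in small boxes"
    for n,(x,y,w,h) in boxes.items():
        q=d[n]["im"][y:y+h,x:x+w]; hs=cv2.cvtColor(q,cv2.COLOR_RGB2HSV); print(n,end=" ")
        m=((hs[...,0]>8)&(hs[...,0]<22)&(hs[...,1]>125)&(hs[...,2]>70)).astype(np.uint8)
        k,_,st,c=cv2.connectedComponentsWithStats(m)
        print([(*(c[i]+[x,y]).round(1),st[i][4],st[i][2],st[i][3]) for i in range(1,k) if st[i][4]>60])
E
python3 - <<'E'
from h import *
import pickle
d0=pickle.load(open("c0.pkl","rb")); d={n:cam(n) for n in("scene","side")}; pickle.dump(d,open("c5.pkl","wb"))
pailshift(d,d0)
# what colour is the grip in the first frames
for n,(u,v) in dict(scene=(190,291),side=(321,379)).items(): print(n,cv2.cvtColor(d0[n]["im"][v-1:v+2,u-1:u+2],cv2.COLOR_RGB2HSV).reshape(-1,3).mean(0))
bx=dict(scene=(165,240,100,90),side=(300,260,120,120))
wood(d0,dict(scene=(165,240,100,90),side=(287,300,100,100))); wood(d,bx)
a=cv2.resize(d["scene"]["im"][200:370,120:320,::-1],(400,340)); b=cv2.resize(d["side"]["im"][230:400,270:470,::-1],(400,340))
cv2.imwrite("pics/m6.png",np.hstack([a,b])); s=env.state();print(s["ee_pos"],s["force"])
E
```

```text
scene 0.66 0 0
side 0.31 25 -3
scene [ 16.11111111 122.66666667 138.22222222]
side [ 16.77777778 128.22222222 135.55555556]
scene []
side [(np.float64(320.4), np.float64(379.4), np.int32(288), np.int32(30), np.int32(34))]
scene []
side [(np.float64(321.7), np.float64(266.5), np.int32(528), np.int32(49), np.int32(22)), (np.float64(360.7), np.float64(315.3), np.int32(315), np.int32(31), np.int32(32)), (np.float64(346.3), np.float64(324.1), np.int32(61), np.int32(13), np.int32(13)), (np.float64(309.0), np.float64(339.7), np.int32(111), np.int32(17), np.int32(22)), (np.float64(317.8), np.float64(368.7), np.int32(112), np.int32(18), np.int32(23))]
[ 609.48198439 -229.07791668  119.6397072 ] [ 0.40458728  0.39034768 -0.45277634]
```

View pics/m6.png

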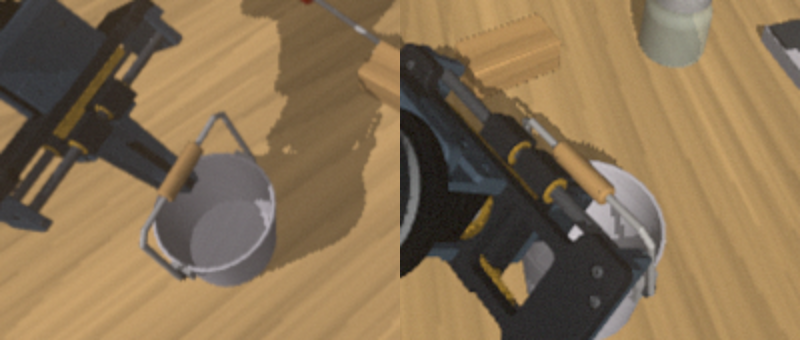

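The pail stands where it was, with the bail well up: grip at scene crop (180,171) and side crop (583,172).

```bash
python3 - <<'E'
from h import *
import pickle
d=pickle.load(open("c5.pkl","rb")); print(tri(ray(d["scene"],210,285.5),ray(d["side"],361.3,315.8)))
E
```

```text
(array([ 613.5177194 , -224.9715567 ,  149.69688782]), np.float64(0.03829974213211606))
```

Emit:
send_rows:
  motion:
    - {"tx":0.01,"ty":0,"tz":0.003,"rx":0,"ry":0,"rz":0,"gripper":1}
    - {"tx":0.007,"ty":0,"tz":0.003,"rx":0,"ry":0,"rz":0,"gripper":1}
    - {"tx":0,"ty":0,"tz":0,"rx":0,"ry":0,"rz":0,"gripper":1}
    - {"tx":0,"ty":0,"tz":0,"rx":0,"ry":0,"rz":0,"gripper":1}

```text
time_s: 10.82
ee_pos: [616.8, -225.4, 123.6]
ee_rot: [180.0, -45.0, 27.1]
force: [0.6, 0.2, 0.2]
gripper_width: 0.5
gripper_force: 0.0
```

```bash
python3 - <<'E'
from h import *
import pickle
d0=pickle.load(open("c0.pkl","rb")); d={n:cam(n) for n in("scene","side")}; pickle.dump(d,open("c6.pkl","wb"))
pailshift(d,d0); wood(d,dict(side=(330,280,70,70)))
p=pickle.load(open("c5.pkl","rb"))
# track grip patch from c5
r={}
for n,(u,v) in dict(scene=(210,285),side=(361,316)).items():
    t=p[n]["im"][v-14:v+15,u-12:u+13]; q=d[n]["im"][v-34:v+35,u-32:u+33]
    _,m,_,l=cv2.minMaxLoc(cv2.matchTemplate(q,t,cv2.TM_CCOEFF_NORMED)); r[n]=(u+l[0]-20,v+l[1]-20); print(n,m,r[n])
print(tri(ray(d["scene"],*r["scene"]),ray(d["side"],*r["side"]))); s=env.state(); print(s["ee_pos"],s["force"])
E
```

```text
scene 0.54 0 0
side 0.24 25 -6
side [(np.float64(335.3), np.float64(305.7), np.int32(80), np.int32(15), np.int32(28)), (np.float64(367.1), np.float64(310.7), np.int32(297), np.int32(31), np.int32(31))]
scene 0.9335669875144958 (216, 287)
side 0.7613088488578796 (367, 310)
(array([ 622.20396046, -219.3393611 ,  151.53147861]), np.float64(0.1801727797240262))
[ 616.66646429 -225.46623912  123.57860338] [-0.25203466  0.79655867  0.01716292]
```

The grip is at (622,-219.5,151.5), so the bail is upright (about 87°) and the pail is unmoved. I'll withdraw, rise and turn the tool down.

Emit:
send_rows:
  motion:
    - {"tx":-0.015,"ty":0,"tz":-0.015,"rx":0,"ry":0,"rz":0,"gripper":1}
    - {"tx":-0.035,"ty":0,"tz":-0.035,"rx":0,"ry":0,"rz":0,"gripper":1}
    - {"tx":-0.04,"ty":0,"tz":-0.04,"rx":0,"ry":0,"rz":0,"gripper":1}
    - {"tx":0.037,"ty":0,"tz":-0.037,"rx":0,"ry":0,"rz":0,"gripper":1}
    - {"tx":0.05,"ty":0,"tz":-0.05,"rx":0,"ry":0,"rz":0,"gripper":1}
    - {"tx":0.05,"ty":0,"tz":-0.05,"rx":0,"ry":0,"rz":0,"gripper":1}
    - {"tx":0.05,"ty":0,"tz":-0.05,"rx":0,"ry":0,"rz":0,"gripper":0}
    - {"tx":0,"ty":0,"tz":0,"rx":0,"ry":-0.3,"rz":0,"gripper":-1}
    - {"tx":0,"ty":0,"tz":0,"rx":0,"ry":-0.3,"rz":0,"gripper":-1}
    - {"tx":0,"ty":0,"tz":0,"rx":0,"ry":-0.3,"rz":0,"gripper":-1}
    - {"tx":0,"ty":0,"tz":0,"rx":0,"ry":-0.3,"rz":0,"gripper":-1}
    - {"tx":0,"ty":0,"tz":0,"rx":0,"ry":-0.3,"rz":0,"gripper":-1}

```text
time_s: 12.42
ee_pos: [559.3, -255.0, 256.6]
ee_rot: [179.9, 0.3, 27.0]
force: [-0.5, -0.2, -0.5]
gripper_width: 57.7
gripper_force: 0.0
```

Emit:
send_rows:
  motion:
    - {"tx":0,"ty":0,"tz":0,"rx":0,"ry":0,"rz":-0.3,"gripper":-1}
    - {"tx":0,"ty":0,"tz":0,"rx":0,"ry":0,"rz":-0.3,"gripper":-1}
    - {"tx":0,"ty":0,"tz":0,"rx":0,"ry":0,"rz":-0.3,"gripper":-1}
    - {"tx":0,"ty":0,"tz":0,"rx":0,"ry":0,"rz":-0.3,"gripper":-1}
    - {"tx":0,"ty":0,"tz":0,"rx":0,"ry":0,"rz":-0.3,"gripper":-1}
    - {"tx":0,"ty":0,"tz":0,"rx":0,"ry":0,"rz":-0.3,"gripper":-1}
    - {"tx":0,"ty":0,"tz":0,"rx":0,"ry":0,"rz":-0.3,"gripper":-1}
    - {"tx":0,"ty":0,"tz":0,"rx":0,"ry":0,"rz":-0.3,"gripper":-1}
    - {"tx":0,"ty":0,"tz":0,"rx":0,"ry":0,"rz":-0.3,"gripper":-1}
    - {"tx":0,"ty":0,"tz":0,"rx":0,"ry":0,"rz":-0.3,"gripper":-1}
    - {"tx":0,"ty":0,"tz":0,"rx":0,"ry":0,"rz":0,"gripper":-1}
    - {"tx":0,"ty":0,"tz":0,"rx":0,"ry":0,"rz":0,"gripper":-1}

```text
time_s: 13.92
ee_pos: [559.6, -254.6, 255.6]
ee_rot: [-180.0, -0.0, 116.9]
force: [-0.5, 0.2, 0.9]
gripper_width: 91.4
gripper_force: 0.0
```

```bash
python3 - <<'E'
from h import *
import pickle
d0=pickle.load(open("c0.pkl","rb")); d={n:cam(n) for n in("scene","side","wrist")}; pickle.dump(d,open("c7.pkl","wb"))
p=pickle.load(open("c6.pkl","rb"))
pailshift({n:d[n] for n in("scene","side")},d0)
r={}
for n,(u,v) in dict(scene=(216,287),side=(367,310)).items():
    t=p[n]["im"][v-14:v+15,u-12:u+13]; q=d[n]["im"][v-34:v+35,u-32:u+33]
    _,m,_,l=cv2.minMaxLoc(cv2.matchTemplate(q,t,cv2.TM_CCOEFF_NORMED)); r[n]=(u+l[0]-20,v+l[1]-20); print(n,m,r[n])
G=tri(ray(d["scene"],*r["scene"]),ray(d["side"],*r["side"]))[0]; print(G)
s=env.state(); T=R.from_euler('xyz',s["ee_rot"],degrees=True); 
print("wrist pix",proj(d["wrist"],G)); wood(d,dict(side=(330,280,70,70)))
print(s["ee_pos"],s["ee_rot"],s["qpos"],"tool delta",T.inv().apply(np.append(G[:2],133)-s["ee_pos"])/500)
E
```

```text
scene 0.9 0 0
side 0.82 0 0
scene 0.35515886545181274 (236, 299)
side 0.477847695350647 (361, 290)
[ 636.98601334 -193.55735069  137.61473475]
wrist pix [[421.86387486 171.13632959]]
side [(np.float64(362.2), np.float64(306.0), np.int32(90), np.int32(23), np.int32(20))]
[ 559.81522779 -254.431677    255.64887979] [-1.79994044e+02 -4.75100606e-03  1.16991651e+02] [-2.55120107e+01  2.07662782e+01  7.99560330e+01 -1.86559025e-03
  7.92850834e+01 -5.25033152e+01] tool delta [0.03841699 0.19281198 0.24528091]
```

The pail is unmoved, but the patch track failed because the gripper shades the grip, so I'll use the measured grip of (623,-220). I'm moving over it and down with the jaws open.

Emit:
send_rows:
  motion:
    - {"tx":0.004,"ty":0.044,"tz":0,"rx":0,"ry":0,"rz":0,"gripper":-1}
    - {"tx":0,"ty":0.05,"tz":0,"rx":0,"ry":0,"rz":0,"gripper":-1}
    - {"tx":0,"ty":0.05,"tz":0,"rx":0,"ry":0,"rz":0,"gripper":-1}
    - {"tx":0,"ty":0,"tz":0.03,"rx":0,"ry":0,"rz":0,"gripper":-1}
    - {"tx":0,"ty":0,"tz":0.05,"rx":0,"ry":0,"rz":0,"gripper":-1}
    - {"tx":0,"ty":0,"tz":0.05,"rx":0,"ry":0,"rz":0,"gripper":-1}
    - {"tx":0,"ty":0,"tz":0.05,"rx":0,"ry":0,"rz":0,"gripper":-1}
    - {"tx":0,"ty":0,"tz":0.045,"rx":0,"ry":0,"rz":0,"gripper":-1}
    - {"tx":0,"ty":0,"tz":0.02,"rx":0,"ry":0,"rz":0,"gripper":-1}
    - {"tx":0,"ty":0,"tz":0,"rx":0,"ry":0,"rz":0,"gripper":-1}
    - {"tx":0,"ty":0,"tz":0,"rx":0,"ry":0,"rz":0,"gripper":-1}

```text
time_s: 15.45
ee_pos: [623.7, -220.1, 134.1]
ee_rot: [179.9, 0.1, 117.1]
force: [-0.0, 1.3, 1.2]
gripper_width: 91.4
gripper_force: 0.0
```

Emit:
send_rows:
  grip_force: 20
  motion:
    - {"tx":0,"ty":0,"tz":0,"rx":0,"ry":0,"rz":0,"gripper":-0.4}
    - {"tx":0,"ty":0,"tz":0,"rx":0,"ry":0,"rz":0,"gripper":-0.1}
    - {"tx":0,"ty":0,"tz":0,"rx":0,"ry":0,"rz":0,"gripper":0.1}
    - {"tx":0,"ty":0,"tz":0,"rx":0,"ry":0,"rz":0,"gripper":0.25}
    - {"tx":0,"ty":0,"tz":0,"rx":0,"ry":0,"rz":0,"gripper":0.35}
    - {"tx":0,"ty":0,"tz":0,"rx":0,"ry":0,"rz":0,"gripper":0.45}
    - {"tx":0,"ty":0,"tz":0,"rx":0,"ry":0,"rz":0,"gripper":0.55}
    - {"tx":0,"ty":0,"tz":0,"rx":0,"ry":0,"rz":0,"gripper":0.62}
    - {"tx":0,"ty":0,"tz":0,"rx":0,"ry":0,"rz":0,"gripper":1}
    - {"tx":0,"ty":0,"tz":0,"rx":0,"ry":0,"rz":0,"gripper":1}
    - {"tx":0,"ty":0,"tz":0,"rx":0,"ry":0,"rz":0,"gripper":1}

```text
time_s: 16.82
ee_pos: [623.1, -219.9, 133.2]
ee_rot: [-180.0, 0.0, 117.1]
force: [-1.3, -0.1, 0.7]
gripper_width: 13.3
gripper_force: 20.0
```

```bash
python3 - <<'E'
from h import *
import pickle
d0=pickle.load(open("c0.pkl","rb")); d={n:cam(n) for n in("scene","side")}; pailshift(d,d0)
s=env.state(); print(s["ee_pos"],s["ee_rot"],s["force"],s["gripper_width"],s["gripper_force"])
E
```

```text
scene 0.17 25 -11
side 0.47 0 0
[ 623.14539486 -219.87502929  133.20231181] [-1.79994488e+02  7.22022925e-03  1.17061360e+02] [-0.2647391  -0.59951863  0.82663418] 13.389499466304162 19.991183280944824
```

The fingers hold the grip (13.4 mm wide, 20 N). I'll lift gently.

Emit:
send_rows:
  motion:
    - {"tx":0,"ty":0,"tz":-0.006,"rx":0,"ry":0,"rz":0,"gripper":1}
    - {"tx":0,"ty":0,"tz":-0.01,"rx":0,"ry":0,"rz":0,"gripper":1}
    - {"tx":0,"ty":0,"tz":-0.016,"rx":0,"ry":0,"rz":0,"gripper":1}
    - {"tx":0,"ty":0,"tz":-0.02,"rx":0,"ry":0,"rz":0,"gripper":1}
    - {"tx":0,"ty":0,"tz":-0.025,"rx":0,"ry":0,"rz":0,"gripper":1}
    - {"tx":0,"ty":0,"tz":-0.03,"rx":0,"ry":0,"rz":0,"gripper":1}
    - {"tx":0,"ty":0,"tz":-0.025,"rx":0,"ry":0,"rz":0,"gripper":1}
    - {"tx":0,"ty":0,"tz":-0.02,"rx":0,"ry":0,"rz":0,"gripper":1}
    - {"tx":0,"ty":0,"tz":-0.015,"rx":0,"ry":0,"rz":0,"gripper":1}
    - {"tx":0,"ty":0,"tz":-0.005,"rx":0,"ry":0,"rz":0,"gripper":1}
    - {"tx":0,"ty":0,"tz":0,"rx":0,"ry":0,"rz":0,"gripper":1}
    - {"tx":0,"ty":0,"tz":0,"rx":0,"ry":0,"rz":0,"gripper":1}

```text
time_s: 18.42
ee_pos: [622.9, -219.7, 218.6]
ee_rot: [-180.0, -0.0, 117.1]
force: [-0.1, -0.3, -2.2]
gripper_width: 13.3
gripper_force: 20.0
```

Weight is on the tool. Travelling to just in front of the hook.

Emit:
send_rows:
  motion:
    - {"tx":0.01,"ty":0.002,"tz":0,"rx":0,"ry":0,"rz":0,"gripper":1}
    - {"tx":0.02,"ty":0.004,"tz":0,"rx":0,"ry":0,"rz":0,"gripper":1}
    - {"tx":0.03,"ty":0.007,"tz":0,"rx":0,"ry":0,"rz":0,"gripper":1}
    - {"tx":0.04,"ty":0.009,"tz":0,"rx":0,"ry":0,"rz":0,"gripper":1}
    - {"tx":0.05,"ty":0.011,"tz":0,"rx":0,"ry":0,"rz":0,"gripper":1}
    - {"tx":0.05,"ty":0.011,"tz":0,"rx":0,"ry":0,"rz":0,"gripper":1}
    - {"tx":0.05,"ty":0.011,"tz":0,"rx":0,"ry":0,"rz":0,"gripper":1}
    - {"tx":0.05,"ty":0.011,"tz":0,"rx":0,"ry":0,"rz":0,"gripper":1}
    - {"tx":0.05,"ty":0.011,"tz":0,"rx":0,"ry":0,"rz":0,"gripper":1}
    - {"tx":0.05,"ty":0.011,"tz":0,"rx":0,"ry":0,"rz":0,"gripper":1}
    - {"tx":0.05,"ty":0.011,"tz":0,"rx":0,"ry":0,"rz":0,"gripper":1}
    - {"tx":0.05,"ty":0.011,"tz":0,"rx":0,"ry":0,"rz":0,"gripper":1}

```text
time_s: 19.92
ee_pos: [557.5, 29.9, 219.4]
ee_rot: [180.0, 0.0, 117.1]
force: [-0.3, 0.1, -3.6]
gripper_width: 13.3
gripper_force: 20.0
```

Emit:
send_rows:
  motion:
    - {"tx":0.05,"ty":0.011,"tz":0,"rx":0,"ry":0,"rz":0,"gripper":1}
    - {"tx":0.05,"ty":0.011,"tz":0,"rx":0,"ry":0,"rz":0,"gripper":1}
    - {"tx":0.05,"ty":0.011,"tz":0,"rx":0,"ry":0,"rz":0,"gripper":1}
    - {"tx":0.05,"ty":0.011,"tz":0,"rx":0,"ry":0,"rz":0,"gripper":1}
    - {"tx":0.05,"ty":0.011,"tz":0,"rx":0,"ry":0,"rz":0,"gripper":1}
    - {"tx":0.05,"ty":0.011,"tz":0,"rx":0,"ry":0,"rz":0,"gripper":1}
    - {"tx":0.04,"ty":0.009,"tz":0,"rx":0,"ry":0,"rz":0,"gripper":1}
    - {"tx":0.03,"ty":0.007,"tz":0,"rx":0,"ry":0,"rz":0,"gripper":1}
    - {"tx":0.02,"ty":0.004,"tz":0,"rx":0,"ry":0,"rz":0,"gripper":1}
    - {"tx":0.01,"ty":0.002,"tz":0,"rx":0,"ry":0,"rz":0,"gripper":1}
    - {"tx":0,"ty":0,"tz":0,"rx":0,"ry":0,"rz":0.1,"gripper":1}
    - {"tx":0,"ty":0,"tz":0,"rx":0,"ry":0,"rz":0.1,"gripper":1}

```text
time_s: 21.42
ee_pos: [506.8, 225.5, 219.0]
ee_rot: [-180.0, 0.0, 110.9]
force: [0.7, -0.3, -3.7]
gripper_width: 13.7
gripper_force: 20.0
```

Emit:
send_rows:
  motion:
    - {"tx":0,"ty":0,"tz":0,"rx":0,"ry":0,"rz":0.12,"gripper":1}
    - {"tx":0,"ty":0,"tz":0,"rx":0,"ry":0,"rz":0.12,"gripper":1}
    - {"tx":0,"ty":0,"tz":0,"rx":0,"ry":0,"rz":0.1,"gripper":1}
    - {"tx":0,"ty":0,"tz":0,"rx":0,"ry":0,"rz":0.08,"gripper":1}
    - {"tx":0,"ty":0,"tz":0,"rx":0,"ry":0,"rz":0,"gripper":1}
    - {"tx":0,"ty":0,"tz":0,"rx":0,"ry":0,"rz":0,"gripper":1}

```text
time_s: 22.18
ee_pos: [506.7, 225.7, 219.1]
ee_rot: [-180.0, 0.0, 98.5]
force: [0.1, -0.2, -3.7]
gripper_width: 13.1
gripper_force: 20.0
```

```bash
python3 - <<'E'
from h import *
import pickle
d={n:cam(n) for n in("scene","side","wrist")}; pickle.dump(d,open("c8.pkl","wb"))
s=env.state(); print(s["time_s"],s["ee_pos"],s["ee_rot"],s["force"],s["gripper_width"])
d0=pickle.load(open("c0.pkl","rb"))
for n in("scene","side"):
    print(n,np.abs(d[n]["im"].astype(int)-d0[n]["im"])[200:280,300:345].mean())
im={n:d[n]["im"][:,:,::-1] for n in d}
w=cv2.resize(im["wrist"],(384,240)); sc=cv2.resize(im["scene"][60:260,280:480],(400,400)); sd=cv2.resize(im["side"][60:260,200:400],(400,400))
for n in ("scene","side"):
    print(n,proj(d[n],[[542.5,274.5,213.6],[552.9,204.8,212.4]]))
cv2.imwrite("pics/m8.png",np.hstack([sc,sd]))
E
```

```text
22.325 [506.6698421  225.8313156  219.13012218] [1.79998255e+02 8.84198708e-03 9.84654412e+01] [ 0.74372096  0.79525437 -2.30301447] 13.34355516810248
scene 4.360740740740741
side 3.6818518518518517
scene [[406.46751639  91.33623602]
 [385.57311614 109.74804107]]
side [[268.570621   103.93238483]
 [276.5173435  118.44038176]]
```

Emit:
send_rows:
  motion:
    - {"tx":0.008,"ty":0.01,"tz":0,"rx":0,"ry":0,"rz":0,"gripper":1}
    - {"tx":0.007,"ty":0.02,"tz":0,"rx":0,"ry":0,"rz":0,"gripper":1}
    - {"tx":0,"ty":0.025,"tz":0,"rx":0,"ry":0,"rz":0,"gripper":1}
    - {"tx":0,"ty":0.025,"tz":0,"rx":0,"ry":0,"rz":0,"gripper":1}
    - {"tx":0,"ty":0.02,"tz":0,"rx":0,"ry":0,"rz":0,"gripper":1}
    - {"tx":0,"ty":0.012,"tz":0,"rx":0,"ry":0,"rz":0,"gripper":1}
    - {"tx":0,"ty":0.005,"tz":0,"rx":0,"ry":0,"rz":0,"gripper":1}
    - {"tx":0,"ty":0,"tz":0,"rx":0,"ry":0,"rz":0,"gripper":1}
    - {"tx":0,"ty":0,"tz":0,"rx":0,"ry":0,"rz":0,"gripper":1}

```text
time_s: 23.45
ee_pos: [563.0, 241.9, 219.2]
ee_rot: [-180.0, 0.0, 98.5]
force: [-1.5, 0.3, -3.7]
gripper_width: 13.5
gripper_force: 20.0
```

Emit:
send_rows:
  motion:
    - {"tx":0,"ty":0,"tz":0.01,"rx":0,"ry":0,"rz":0,"gripper":1}
    - {"tx":0,"ty":0,"tz":0.01,"rx":0,"ry":0,"rz":0,"gripper":1}
    - {"tx":0,"ty":0,"tz":0.01,"rx":0,"ry":0,"rz":0,"gripper":1}
    - {"tx":0,"ty":0,"tz":0.01,"rx":0,"ry":0,"rz":0,"gripper":1}
    - {"tx":0,"ty":0,"tz":0.006,"rx":0,"ry":0,"rz":0,"gripper":1}
    - {"tx":0,"ty":0,"tz":0,"rx":0,"ry":0,"rz":0,"gripper":1}
    - {"tx":0,"ty":0,"tz":0,"rx":0,"ry":0,"rz":0,"gripper":1}

```text
time_s: 24.32
ee_pos: [563.5, 242.0, 196.3]
ee_rot: [180.0, -0.0, 98.5]
force: [0.2, 0.9, -3.1]
gripper_width: 13.3
gripper_force: 20.0
```

Emit:
send_rows:
  grip_force: 12
  motion:
    - {"tx":0,"ty":0,"tz":0.004,"rx":0,"ry":0,"rz":0,"gripper":1}
    - {"tx":0,"ty":0,"tz":0.004,"rx":0,"ry":0,"rz":0,"gripper":1}
    - {"tx":0,"ty":0,"tz":0,"rx":0,"ry":0,"rz":0,"gripper":1}

```text
time_s: 24.7
ee_pos: [563.2, 241.9, 191.9]
ee_rot: [-180.0, 0.0, 98.5]
force: [0.5, -0.2, -3.4]
gripper_width: 13.8
gripper_force: 12.0
```

Emit:
send_rows:
  motion:
    - {"tx":0,"ty":0,"tz":0.004,"rx":0,"ry":0,"rz":0,"gripper":1}
    - {"tx":0,"ty":0,"tz":0.003,"rx":0,"ry":0,"rz":0,"gripper":1}
    - {"tx":0,"ty":0,"tz":0,"rx":0,"ry":0,"rz":0,"gripper":1}

```text
time_s: 25.08
ee_pos: [563.3, 241.9, 188.4]
ee_rot: [-180.0, 0.0, 98.5]
force: [1.6, 0.1, -2.3]
gripper_width: 13.5
gripper_force: 12.0
```

Emit:
send_rows:
  motion:
    - {"tx":0,"ty":0,"tz":0.003,"rx":0,"ry":0,"rz":0,"gripper":1}
    - {"tx":0,"ty":0,"tz":0,"rx":0,"ry":0,"rz":0,"gripper":1}
    - {"tx":0,"ty":0,"tz":0,"rx":0,"ry":0,"rz":0,"gripper":1}

```text
time_s: 25.45
ee_pos: [563.4, 241.9, 187.2]
ee_rot: [180.0, 0.0, 98.5]
force: [-0.8, 0.4, -3.4]
gripper_width: 13.5
gripper_force: 12.0
```

```bash
python3 - <<'E'
from h import *
f=[]
for i in range(4): cam("side"); f.append(env.state()["force"])
print(np.round(f,1),np.mean(f,0),env.state()["ee_pos"])
E
```

```text
[[-1.2 -0.6 -3.3]
 [-0.1 -0.2 -3.2]
 [-0.3  0.4 -2.9]
 [ 0.9 -0.  -3.4]] [-0.18142576 -0.09573214 -3.22801544] [563.39723006 241.96206623 187.18742086]
```

Still full weight (3.2 N). I'll keep feeling downward in 1.5–2 mm steps.

Emit:
send_rows:
  motion:
    - {"tx":0,"ty":0,"tz":0.004,"rx":0,"ry":0,"rz":0,"gripper":1}
    - {"tx":0,"ty":0,"tz":0,"rx":0,"ry":0,"rz":0,"gripper":1}

```text
time_s: 25.9
ee_pos: [563.2, 241.9, 184.9]
ee_rot: [-180.0, 0.0, 98.5]
force: [0.3, -0.1, -2.7]
gripper_width: 13.5
gripper_force: 12.0
```

Emit:
send_rows:
  motion:
    - {"tx":0,"ty":0,"tz":0.003,"rx":0,"ry":0,"rz":0,"gripper":1}
    - {"tx":0,"ty":0,"tz":0,"rx":0,"ry":0,"rz":0,"gripper":1}

```text
time_s: 26.15
ee_pos: [563.3, 241.9, 183.5]
ee_rot: [-180.0, 0.0, 98.5]
force: [-0.8, -0.2, -2.2]
gripper_width: 13.6
gripper_force: 12.0
```

Emit:
send_rows:
  motion:
    - {"tx":0,"ty":0,"tz":0.003,"rx":0,"ry":0,"rz":0,"gripper":1}
    - {"tx":0,"ty":0,"tz":0,"rx":0,"ry":0,"rz":0,"gripper":1}

```text
time_s: 26.4
ee_pos: [563.3, 241.9, 182.0]
ee_rot: [-180.0, 0.0, 98.5]
force: [1.0, -0.6, -2.8]
gripper_width: 13.6
gripper_force: 12.0
```

Emit:
send_rows:
  motion:
    - {"tx":0,"ty":0,"tz":0.003,"rx":0,"ry":0,"rz":0,"gripper":1}
    - {"tx":0,"ty":0,"tz":0,"rx":0,"ry":0,"rz":0,"gripper":1}

```text
time_s: 26.65
ee_pos: [563.5, 242.0, 180.8]
ee_rot: [180.0, -0.0, 98.5]
force: [-0.1, -0.3, -2.3]
gripper_width: 13.7
gripper_force: 12.0
```

Emit:
send_rows:
  motion:
    - {"tx":0,"ty":0,"tz":0.003,"rx":0,"ry":0,"rz":0,"gripper":1}
    - {"tx":0,"ty":0,"tz":0,"rx":0,"ry":0,"rz":0,"gripper":1}

```text
time_s: 26.9
ee_pos: [563.6, 242.0, 180.4]
ee_rot: [179.9, -0.0, 98.5]
force: [-2.1, -0.9, 4.5]
gripper_width: 13.6
gripper_force: 12.0
```

```bash
python3 - <<'E'
from h import *
f=[]
for i in range(4): cam("side"); f.append(env.state()["force"])
print(np.round(f,1),np.mean(f,0),env.state()["ee_pos"])
E
```

```text
[[-3.1 -0.5  5.9]
 [-1.8  0.2  5.4]
 [-2.8 -0.4  5.6]
 [-1.7 -0.5  6.6]] [-2.33182981 -0.29677176  5.88167033] [563.60187682 242.05494014 180.34905605]
```

The hook took the weight at TCP z≈180.5, with a slight push to −x, so the wire may be touching the rear rise. I'll shift 3 mm to the front and feel again.

Emit:
send_rows:
  motion:
    - {"tx":0,"ty":0,"tz":-0.001,"rx":0,"ry":0,"rz":0,"gripper":1}
    - {"tx":0,"ty":-0.006,"tz":0,"rx":0,"ry":0,"rz":0,"gripper":1}
    - {"tx":0,"ty":0,"tz":0,"rx":0,"ry":0,"rz":0,"gripper":1}

```text
time_s: 27.48
ee_pos: [561.3, 241.8, 180.4]
ee_rot: [179.8, -0.0, 98.5]
force: [1.6, 0.3, 4.5]
gripper_width: 13.7
gripper_force: 12.0
```

```bash
python3 - <<'E'
from h import *
f=[]
for i in range(4): cam("side"); f.append(env.state()["force"])
print(np.mean(f,0),env.state()["ee_pos"])
E
```

```text
[2.19331382 0.29764622 5.73764242] [561.23305409 241.80070325 180.34170202]
```

The height is unchanged over 2.4 mm and the side force only flipped sign (friction), so the wire lies in the flat trough. I'll relieve the side load, ease the down-force and take a look.

Emit:
send_rows:
  motion:
    - {"tx":0,"ty":0.003,"tz":-0.001,"rx":0,"ry":0,"rz":0,"gripper":1}
    - {"tx":0,"ty":0,"tz":0,"rx":0,"ry":0,"rz":0,"gripper":1}

```text
time_s: 27.92
ee_pos: [561.3, 241.8, 180.3]
ee_rot: [-179.9, -0.0, 98.5]
force: [-0.0, 0.2, 6.6]
gripper_width: 13.9
gripper_force: 12.0
```

```bash
python3 - <<'E'
from h import *
f=[]; d={}
for n in("scene","side"): d[n]=cam(n); f.append(env.state()["force"])
print(np.mean(f,0),env.state()["ee_pos"])
im={n:d[n]["im"][:,:,::-1] for n in d}
cv2.imwrite("pics/m9.png",np.hstack([cv2.resize(im["scene"][70:220,330:463],(400,451)),cv2.resize(im["side"][70:220,220:353],(400,451))]))
E
```

```text
[-1.16790817 -0.12528299  6.18737172] [561.38083431 241.82523275 180.34859786]
```

View pics/m9.png

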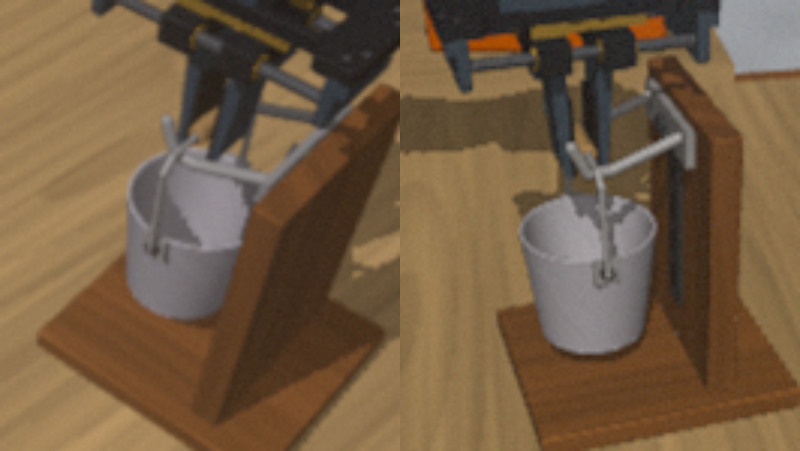

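The near prong shows the wire lying behind the lip (scene crop (185,150), side crop (600,172)), with the pail hanging upright and clear of the board. I'll ease the down-force a bit more.

Emit:
send_rows:
  motion:
    - {"tx":0,"ty":0,"tz":-0.002,"rx":0,"ry":0,"rz":0,"gripper":1}
    - {"tx":0,"ty":0,"tz":0,"rx":0,"ry":0,"rz":0,"gripper":1}
    - {"tx":0,"ty":0,"tz":0,"rx":0,"ry":0,"rz":0,"gripper":1}

```text
time_s: 28.4
ee_pos: [561.3, 241.8, 180.6]
ee_rot: [-179.9, 0.0, 98.5]
force: [-0.4, -0.0, 1.0]
gripper_width: 13.7
gripper_force: 12.0
```

The hook now carries all the weight and there's about 1 N of touch. I'm opening slowly.

Emit:
send_rows:
  motion:
    - {"tx":0,"ty":0,"tz":0,"rx":0,"ry":0,"rz":0,"gripper":0.66}
    - {"tx":0,"ty":0,"tz":0,"rx":0,"ry":0,"rz":0,"gripper":0.6}
    - {"tx":0,"ty":0,"tz":0,"rx":0,"ry":0,"rz":0,"gripper":0.5}
    - {"tx":0,"ty":0,"tz":0,"rx":0,"ry":0,"rz":0,"gripper":0.4}
    - {"tx":0,"ty":0,"tz":0,"rx":0,"ry":0,"rz":0,"gripper":0.3}
    - {"tx":0,"ty":0,"tz":0,"rx":0,"ry":0,"rz":0,"gripper":0.2}
    - {"tx":0,"ty":0,"tz":0,"rx":0,"ry":0,"rz":0,"gripper":0.1}
    - {"tx":0,"ty":0,"tz":0,"rx":0,"ry":0,"rz":0,"gripper":0.1}

```text
time_s: 29.4
ee_pos: [561.9, 241.7, 181.2]
ee_rot: [180.0, 0.0, 98.5]
force: [0.3, 0.2, -0.6]
gripper_width: 40.9
gripper_force: 0.0
```

Emit:
send_rows:
  motion:
    - {"tx":0,"ty":0,"tz":-0.01,"rx":0,"ry":0,"rz":0,"gripper":0.1}
    - {"tx":0,"ty":0,"tz":-0.02,"rx":0,"ry":0,"rz":0,"gripper":0.1}
    - {"tx":0,"ty":0,"tz":-0.04,"rx":0,"ry":0,"rz":0,"gripper":0.1}
    - {"tx":0,"ty":0,"tz":-0.06,"rx":0,"ry":0,"rz":0,"gripper":0.1}
    - {"tx":0,"ty":0,"tz":-0.06,"rx":0,"ry":0,"rz":0,"gripper":0.1}
    - {"tx":0,"ty":0,"tz":-0.06,"rx":0,"ry":0,"rz":0,"gripper":0.1}
    - {"tx":0,"ty":0,"tz":-0.04,"rx":0,"ry":0,"rz":0,"gripper":0.1}
    - {"tx":0,"ty":0,"tz":0,"rx":0,"ry":0,"rz":0,"gripper":0.1}
    - {"tx":0,"ty":0,"tz":0,"rx":0,"ry":0,"rz":0,"gripper":0.1}
    - {"tx":0,"ty":0,"tz":0,"rx":0,"ry":0,"rz":0,"gripper":0.1}
    - {"tx":0,"ty":0,"tz":0,"rx":0,"ry":0,"rz":0,"gripper":0.1}
    - {"tx":0,"ty":0,"tz":0,"rx":0,"ry":0,"rz":0,"gripper":0.1}

```text
time_s: 30.9
ee_pos: [561.8, 241.7, 325.7]
ee_rot: [-180.0, 0.0, 98.5]
force: [0.5, 0.4, -0.5]
gripper_width: 41.1
gripper_force: 0.0
```

```bash
python3 - <<'E'
from h import *
a=cam("side");sa=cam("scene")
for i in range(12): b=cam("side")
sb=cam("scene")
for x,y,(r0,r1,c0,c1) in((a,b,(70,220,220,353)),(sa,sb,(70,220,330,463))):
    D=np.abs(x["im"].astype(int)-y["im"]).max(2)[r0:r1,c0:c1]; print("motion px",(D>40).sum())
# pail upright there: grip colour and position by mask in both views
G=np.array([561.3,241.8,199.4]); print({n:proj(c,G) for n,c in(("side",b),("scene",sb))})
pu,pv=proj(b,G)[0].astype(int); wood({"side":b},dict(side=(pu-25,pv-25,50,50)))
qu,qv=proj(sb,G)[0].astype(int); wood({"scene":sb},dict(scene=(qu-25,qv-25,50,50)))
s=env.state(); print(s["time_s"],s["ee_pos"],s["force"])
E
```

```text
motion px 0
motion px 0
{'side': array([[279.31849334, 116.18263122]]), 'scene': array([[400.90924425, 109.08409385]])}
side []
scene []
31.65 [561.89079716 241.77082663 326.15161734] [ 0.54608663 -0.63792693  0.07193788]
```

Nothing is moving. One numeric check of the pail against the pre-release frames, then I hand in.

```bash
python3 - <<'E'
from h import *
m=cv2.imread("pics/m9.png"); ok=True
for n,x,off in(("scene",0,330),("side",400,220)):
    b=cam(n)["im"][70:220,off:off+133,::-1]; b=cv2.resize(b,(400,451))
    x0,y0=(135,240) if n=="scene" else (515,270)
    w,h=(95,60) if n=="scene" else (130,75)
    t=m[y0:y0+h,x0:x0+w]; q=b[y0-40:y0+h+40,x0-x-40:x0-x+w+40]
    _,v,_,l=cv2.minMaxLoc(cv2.matchTemplate(q,t,cv2.TM_CCOEFF_NORMED)); print(n,v,(l[0]-40)/3,(l[1]-40)/3,"px"); ok&=v>.7 and abs(l[0]-40)<10 and abs(l[1]-40)<10
if ok: print(env.job_done())
E
```

```text
scene 0.9805092215538025 -0.3333333333333333 -0.3333333333333333 px
side 0.990726888179779 -1.0 0.0 px
the job is handed in; nothing more can be done
None
```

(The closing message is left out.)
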